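# Lock the slide box with its key

### The arm

A 6-joint arm with a two-finger parallel gripper is mounted at the origin on a cart in front of the work surface, level with it; the furniture and walls round the work are solid. World frame = base frame: x ahead of the robot, y to its left, z up, the work surface at z = 0. Lengths are in mm, angles in rad, forces in N, time in s.
With the tool pointing down it reaches from about 375 to 975 mm from the base axis. Payload 3.8 kg.
Tool frame: the origin (TCP) lies between the finger pads; the fingertips stand 8 mm ahead of it and the grasp point (between the pads) lies 11 mm behind it; z points along the fingers, y is the direction in which the jaws open and shut (so a half turn about z gives the same grasp; the last joint's range is limited). The gripper opens to 85 mm and grips with 20 to 120 N. Pads are 22 mm wide; open, the fingers measure 114 mm over their backs; the gripper's body (76 mm by 85 mm) begins 54 mm behind the grasp point. The pads swing forward as they close: fully open they stand 13 mm farther back than shut.
Start: joints at [1.261, 0.264, 1.604, -0, 1.274, -0.037], TCP at [181.862, 650.034, 239.28] pointing down, gripper open.
Joint ranges: [-2.63, 2.63], [-0.94, 2.18], [0.31, 2.57], [-1.31, 4.45], [0, 2.66], [-2.55, 2.55]. Speed limits (rad/s): [2.57, 2.57, 3.14, 3.14, 3.14, 3.14].

### API

Orientations are given as [roll, pitch, yaw] about the fixed x, y, z axes, in that order (R = Rz(yaw) Ry(pitch) Rx(roll)).
In Python, from rig import telemetry, imaging, job_done gives the robot as it stands. The module is installed in compiled form; this text tells all that it offers.
- The arm moves only by the tool play_rows, never from a script. Its argument "deltas" is a list of rows, each a list of 5 numbers: the closure in counts, from 0 (fully open) to 255 (shut), then the shift along the tool's x, y, z in mm, then the turn about the tool's z in degrees. A call has 1 to 20 rows; each row is the pose to reach, as a shift and turn from the pose commanded when the call began, along the tool's axes at that moment; what a row does not reach only later rows make up. A row lasts 1/8 s, in which the tool goes at most 62.5 mm and 10.7 degrees, less where a joint would pass 70% of its speed; a pose out of reach is approached as far as the arm can. A call with a gripper value outside its range is refused whole. The fingers move at their own pace and stop on an object; "squeeze" is the grip in N (left out, the last holds). Time passes only in rows, so rows that repeat a pose let the fingers close. It gives the time, the measured TCP pose, the force and the opening at its end, in the units of the state.
- telemetry.get_obs(): the state, without advancing time (a new reading comes with each control period).
- imaging.grab_frame(name): name is "scene" or "top"; returns a dict with "frame" (480x640x3 uint8, red, green, blue), "intrinsics" (3x3 intrinsics, pixels), "position" and "rotation" of the camera in the world. Camera axes: x right, y down, z forward; pixel columns grow to the right and rows downward; lengths in mm; the calibration is good to about 2 mm. A picture is of the moment at which its call begins. There is no depth.
- job_done(): hands the job in, once; it reports no verdict.
The state is a dict: "clock": time; "joint_positions": joint angles; "joint_vel": joint speeds; "joint_efforts": joint torques, N m; "eef_pos": TCP position; "tool_rot": TCP orientation; "wrist_force": force on the tool from outside, world axes, zero at the start; "torque": the same for the moment, N m; "gripper_width": opening from 0.0 (shut) to 1.0 (fully open).
Only numpy, scipy, OpenCV 4.12 (cv2) and the standard library are available. Lean on these libraries where they do the work, as an engineer would, in place of code of your own. Each camera call takes 0.05 s, during which the arm holds its last target.

### The job

Lock the grey slide box, the one whose lock has a flat brass tongue and a steel keeper at the edge of the lid: take the key that stands in its lock, turn it clockwise as far as it goes, then back until the tongue lies squarely under the keeper's lip. Let go of the key and leave the key of the cream interlock box as it is.

Things in the scene. Friction and masses are not known exactly. Their poses are not given: they have to be found in the camera images.
- slide_box_key_bow (a point): Middle of the black key bow, an upright slab 9 x 30 x 30 mm high, in the lock on the grey slide box (98 x 105 x 44 mm, fixed). On the turning axis, 86 mm above the desk, 14 mm below the bow's top, 16 above its lower edge; the lock's round boss (28 mm wide) is 24 mm below. z up, y along the bow's width, x across its thickness (pinch along x from above); axes turn with the key.
- slide_box_key (a joint): That key's angle (rad), growing clockwise seen from above; hard stops at 0 and 1.45, starts at 0 to 0.15. The key carries a brass tongue (38 mm from the axis to its end, 12 wide) in line with the bow, pointing along its -y. At 0.85 the tongue lies squarely under the lip (26 mm wide) of the keeper; at 0 and 1.45 clear of it on either side. Turns with about 0.05 N m and stays where left.
- interlock_key_bow (a point): Middle of the like bow of the other key, in a round key switch on the cream interlock box (84 x 118 x 48 mm, fixed, no tongue or keeper), 86 mm above the desk. Either box may stand at the left or the right. Not to be turned.
- interlock_key (a joint): Angle of the interlock box's key in rad; starts at 0 and is to stay there.
There are look-alikes about, which are no part of the job. What is shaped like the part that bears slide_box_key_bow but red or turquoise is not meant. What is shaped like the part that bears interlock_key_bow but purple is not meant.

How it is judged (in metres and radians):
On the way, in this order (a step that is already met when the one before it is completed fails the run):
1. the slide box's key has been turned clockwise to its stop (within 0.2 rad) (value of joint slide_box_key above 1.25 rad), for 0.05 s.
2. the key has been turned back so that the tongue lies under the keeper (within 0.2 rad of square) (value of joint slide_box_key between 0.65 and 1.05 rad), for 0.2 s.
At the end, for the whole second after the job is handed in: The slide box's key rests with its tongue squarely under the keeper (joint 0.85, within 0.2 rad), and the interlock box's key is within 0.2 rad of its start (all of step 2 and value of joint interlock_key below 0.2 rad); the robot touches nothing.
It fails at once if the interlock box's key is turned (more than 0.2 rad) (value of joint interlock_key above 0.2 rad).
It also fails if it takes over 29 s, if anything falls off the work surface, if the arm or the gripper's body presses on something with over 40 N, if the wrist force passes 120 N, or if a joint passes its speed limit or range.

## Working session

There is one attempt and no reset: what is moved stays moved. The work goes in short steps, Python scripts to look and compute and a tool call to move; the robot and the scene stay as the last step left them, time stands still between calls to the robot, and variables do not carry over. Pictures are saved under pics/ and viewed, and the job is handed in when it is done.

Besides the shell and the picture viewer there is one more tool, called after "Request:" as name([rows], argument=value, ...), one row to a line, values as JSON. play_rows: Moves the arm, as the interface text tells. Its arguments: {"type":"object","properties":{"deltas":{"type":"array","items":{"type":"array","items":{"type":"number"}}},"squeeze":{"type":"number"}},"required":["deltas"]}

```bash
mkdir -p pics; cat > h.py <<'E'
import numpy as np,cv2
from rig import telemetry,imaging,job_done
def grab(n,f):
    d=imaging.grab_frame(n); cv2.imwrite('pics/'+f+'.png',d['frame'][:,:,::-1]); np.savez('pics/'+f+'.npz',**{k:np.array(v) for k,v in d.items()}); return d
def ray(d,u,v):
    K=np.array(d['intrinsics']);r=np.array(d['rotation'])@np.linalg.solve(K,[u,v,1.]);return np.array(d['position']),r/np.linalg.norm(r)
def onz(d,u,v,z):
    p,r=ray(d,u,v);return p+r*(z-p[2])/r[2]
def load(f): return dict(np.load('pics/'+f+'.npz'))
E
python3 - <<'E'
from h import *
for n in('scene','top'):
    d=grab(n,n+'0');print(n,d['position'],d['rotation'])
print(telemetry.get_obs())
E
```

```text
scene [ -92.40564401 -294.22117406  674.25287273] [-2.28347758e+00  1.41103269e-03 -9.48835558e-01]
top [ 297.16272316  105.98369174 1531.66901777] [-3.00388094 -0.00725597 -1.57479417]
{'clock': 0.1, 'joint_positions': array([ 1.26112288e+00,  2.64707075e-01,  1.60523903e+00,  2.36835294e-05,
        1.27368775e+00, -3.68681937e-02]), 'joint_vel': array([-0.00024818, -0.00107672, -0.00346765, -0.00031495,  0.00070497,
       -0.00077025]), 'joint_efforts': array([ 4.48114579e-04, -5.16700566e+01, -3.68590879e+01,  4.64614203e-06,
        6.15076409e-03, -3.28612657e-06]), 'eef_pos': array([181.64664185, 649.43563214, 238.06592098]), 'tool_rot': array([-3.13955368e+00, -9.78543368e-05,  2.86878034e+00]), 'wrist_force': array([-0.24506441,  0.06722754, -0.54427089]), 'torque': array([-0.00958683, -0.00254662,  0.0061914 ]), 'gripper_width': 0.9993423895257968}
```

```bash
ls .
```

```text
h.py
pics
```

Rotation is rpy; fix the helper.

```bash
sed -i "s/np.array(d\['rotation'\])@/Rotation.from_euler('xyz',d['rotation']).as_matrix()@/; 1a from scipy.spatial.transform import Rotation" h.py; python3 -c "
from h import *
d=load('top0');print(d['intrinsics']);print(onz(d,320,240,0))"
```

```text
[[572.87428344   0.         322.82750709]
 [  0.         572.87428344 238.32813839]
 [  0.           0.           1.        ]]
[504.86343414 101.66843965   0.        ]
```

View pics/scene0.png

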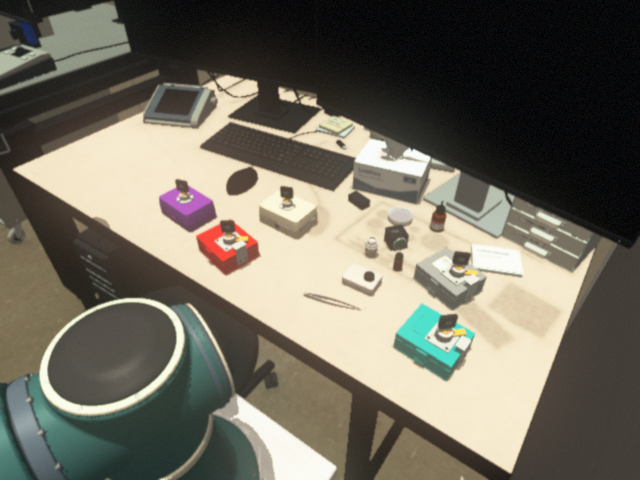

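View pics/top0.png

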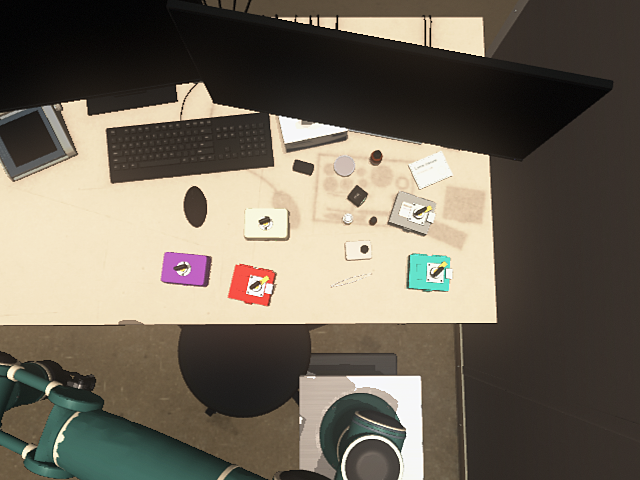

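Candidates: grey (top 412,213), red (253,285) and turquoise (430,272) have tongue and keeper; cream (267,223) and purple (187,269) have none. The grey one fits; confirming in a crop.

```bash
python3 - <<'E'
from h import *
t=load('top0');s=load('scene0')
a=cv2.resize(t['frame'][180:250,375:455],(640,560),interpolation=cv2.INTER_CUBIC)
b=cv2.resize(s['frame'][235:315,405:495],(630,560),interpolation=cv2.INTER_CUBIC)
cv2.imwrite('pics/cropt.png',a[:,:,::-1]);cv2.imwrite('pics/crops.png',b[:,:,::-1])
for c in [(412,213),(420,213),(267,223)]: print(onz(t,*c,86))
E
```

```text
[ 562.41557988 -134.42458398   86.        ]
[ 562.36083035 -154.98176375   86.        ]
[537.44821994 237.19812813  86.        ]
```

View pics/cropt.png

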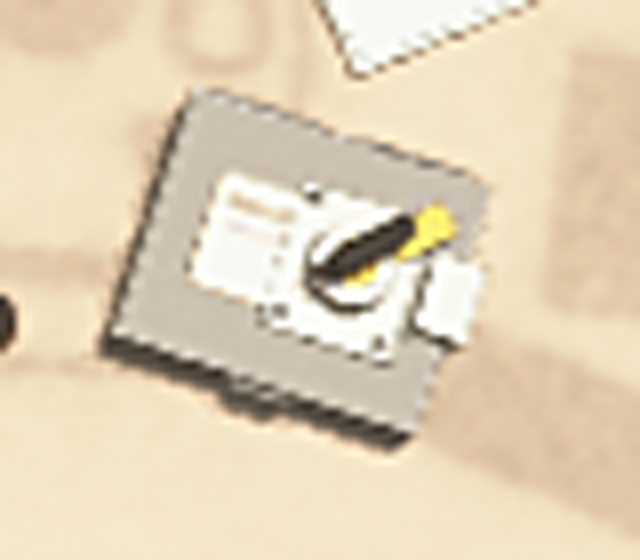

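View pics/crops.png

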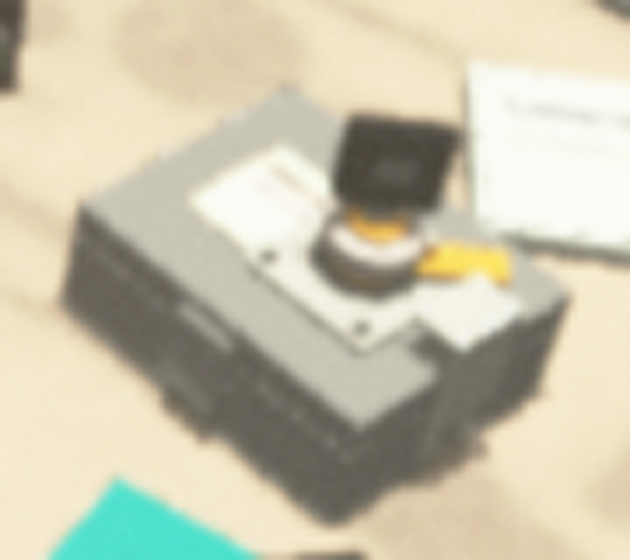

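```bash
python3 - <<'E'
from h import *
t=load('top0');s=load('scene0')
f=t['frame'].astype(int);m=(f.max(2)<75)
sub=np.zeros_like(m);sub[204:220,411:430]=m[204:220,411:430]
n,l,st,c=cv2.connectedComponentsWithStats(sub.astype(np.uint8));print(st,c)
k=1+np.argmax(st[1:,4]);ys,xs=np.where(l==k)
for r in range(204,220): print(r,f.max(2)[r,410:432])
print(cv2.minAreaRect(np.c_[xs,ys].astype(np.float32)))
hs=cv2.cvtColor(t['frame'],cv2.COLOR_RGB2HSV)
y=(hs[...,1]>150)&(hs[...,0]>15)&(hs[...,0]<35);y[:204]=0;y[222:]=0;y[:,:410]=0;y[:,440:]=0
print(np.argwhere(y)[:,::-1].tolist())
# scene bow
g=s['frame'].astype(int);m=(g.max(2)<75);ss=np.zeros_like(m);ss[248:268,450:475]=m[248:268,450:475]
n,l,st,c=cv2.connectedComponentsWithStats(ss.astype(np.uint8));print(st,c)
for r in range(248,268): print(r,g.max(2)[r,450:474])
E
```

```text
[[     0      0    640    480 307172]
 [   415    207     11      8     26]
 [   414    216      1      1      1]
 [   419    218      1      1      1]] [[319.49084878 239.5025751 ]
 [420.15384615 210.80769231]
 [414.         216.        ]
 [419.         218.        ]]
204 [255 246 223 139  89 206 255 250 219 191 205 207 197 199 203 204 205 203
 202 200 200 203]
205 [251 253 255 218 177 228 250 252 254 255 252 239 205 208 213 205 205 200
 213 210 207 204]
206 [234 226 248 255 255 254 251 250 249 250 252 255 255 255 241 182 189 203
 250 255 249 214]
207 [221 225 246 251 251 251 248 248 250 252 255 255 255 210  86  49 117 254
 255 251 255 214]
208 [250 251 252 252 250 249 241 248 255 255 255 208  85  59  70  71  82 250
 255 252 255 245]
209 [226 243 253 253 213 202 251 255 255 200  84  58  72  82  82  64 124 251
 255 253 255 218]
210 [217 243 255 216 170 253 255 190  65  61  73  85  85  74  66 128 255 255
 255 184 120 182]
211 [252 254 255 176 244 255 181  62  74  87  88  76  72  74 120 255 255 216
 113 177 216 210]
212 [239 255 251 143 255 182  53  77  89  78  68  74 148 187 217 211 1
[... 2829 characters left out ...]
  78  75  77  79  80  83  83  84  83  83  78  75  77  91
 151 218 228 208 205 244]
262 [247 235 169 100  83  78  74  76  76  74  75  77  76  78  78  77  79 102
 164 223 232 215 207 244]
263 [238 230 196 133  98  87  83  81  77  80  77  78  79  79  77  76  81 114
 170 220 230 220 207 245]
264 [232 223 205 155 120 112 103  94  89  88  86  87  95  93  94  90  99 131
 177 208 220 216 211 245]
265 [235 208 170 144 137 140 136 119 108 108 106 115 124 121 120 133 143 164
 192 199 206 203 207 238]
266 [232 184 151 148 156 173 176 154 144 144 141 145 145 137 144 171 185 191
 196 199 201 200 205 224]
267 [219 170 176 195 194 204 216 209 205 208 207 200 179 151 155 184 204 205
 201 203 199 200 203 213]
```

```bash
python3 - <<'E'
from h import *
t=load('top0');s=load('scene0')
f=t['frame'].max(2).astype(float);m=np.zeros_like(f);m[206:216,413:428]=np.clip((170-f[206:216,413:428])/100,0,1)
# drop boss rim / keep band about bow line
yy,xx=np.mgrid[:480,:640];d=np.array([.86,-.51]);
for _ in range(5):
    M=m*1.
    M[(xx<415.5)]=0
    w=M.sum();c=np.array([(M*xx).sum()/w,(M*yy).sum()/w])
p=np.c_[xx[M>0],yy[M>0]]-c;ww=M[M>0];C=(p.T*ww)@p;e,v=np.linalg.eigh(C);print(c,v[:,1],np.degrees(np.arctan2(v[1,1],v[0,1])))
u=v[:,1];pr=p@u;print(pr.min(),pr.max(),ww.sum())
A=onz(t,*c,86);B=onz(t,*(c+u*5),86);print('bow',A,'dir',(B-A)/np.linalg.norm(B-A))
print('boss@62',onz(t,417.9,212.9,62),'@58',onz(t,417.9,212.9,58))
S=onz(s,461,258.3,86);print('scene bow@86',S)
p1,r1=ray(t,*c);p2,r2=ray(s,461,258.3)
k=np.linalg.lstsq(np.c_[r1,-r2],p2-p1,rcond=None)[0];print(p1+r1*k[0],p2+r2*k[1])
n=t['position']
K=t['intrinsics'];R=Rotation.from_euler('xyz',t['rotation']).as_matrix()
def pj(P,d=t):
    q=Rotation.from_euler('xyz',d['rotation']).as_matrix().T@(np.array(P)-d['position']);q=d['intrinsics']@q;return q[:2]/q[2]
for z in(70,86,100):print(z,pj([A[0],A[1],z]),pj([A[0],A[1],z],s))
# keeper outline, tongue end, box corners
for nme,q,z in[('tongue end',(375+445/8-.5,180+222/8-.5),60),('keeper',(375+450/8-.5,180+303/8-.5),64),('c1',(375+200/8,180+90/8),44),('c2',(375+490/8,180+185/8),44),('c3',(375+108/8,180+330/8),44),('c4',(375+412/8,180+430/8),44)]:print(nme,onz(t,*q,z))
E
```

```text
[420.76717746 210.54078102] [-0.86116002  0.50833397] 149.4470800514833
-6.306196820577244 6.372075111079502 40.46
bow [ 568.77057509 -157.12976829   86.        ] dir [-0.50613356  0.86245511  0.        ]
boss@62 [ 567.04310162 -153.83497599   62.        ] @58 [ 567.77763539 -154.54212478   58.        ]
scene bow@86 [ 570.68765187 -156.22705411   86.        ]
[ 568.3809882  -156.75236552   88.07362821] [ 568.36260428 -156.71091196   88.0626297 ]
70 [419.67871017 211.6830145 ] [459.30973431 265.14060702]
86 [420.76717746 210.54078102] [461.06630963 259.0621232 ]
100 [421.7390053  209.52094853] [462.63911018 253.61957679]
tongue end [ 582.34273301 -186.6215833    60.        ]
keeper [ 554.75365926 -186.65809437   64.        ]
c1 [ 628.85150675 -111.00569152   44.        ]
c2 [ 596.51184042 -206.37596511   44.        ]
c3 [548.20784561 -78.85705726  44.        ]
c4 [ 514.62933427 -178.15509586   44.        ]
```

```bash
python3 - <<'E'
from h import *
t=load('top0');s=load('scene0')
for a,b in[((520,159),(633,242)),((612,84),(633,242)),((170,8),(350,130))]:
    p1,r1=ray(t,*a);p2,r2=ray(s,*b)
    k=np.linalg.lstsq(np.c_[r1,-r2],p2-p1,rcond=None)[0];print(p1+r1*k[0],p2+r2*k[1])
for z in (100,200,300,400,500,600):print(z,onz(t,520,159,z),onz(t,210,95,z))
a=cv2.resize(s['frame'][0:260,330:640],(775,600)[:2]);cv2.imwrite('pics/mon.png',a[:,:,::-1])
# goal
P=np.array([568.5,-156.5]);T=np.array(telemetry.get_obs()['eef_pos']);y=telemetry.get_obs()['tool_rot'][2]
d=np.r_[P,0]-T;R=Rotation.from_euler('xyz',[np.pi,0,y]).as_matrix();print(R.T@d,np.degrees(y))
E
```

```text
[ 681.52826668 -389.99215169  167.54899034] [ 682.3226996  -396.16760179  170.01814748]
[ 850.30439168 -600.16931521  224.90949098] [ 792.73780523 -410.69711485   98.15407937]
[1270.12297844  573.52391278 -167.86740035] [1295.28427537  535.39158767 -163.95307047]
100 [ 700.56141909 -414.55206341  100.        ] [874.04578179 387.75356938 100.        ]
200 [ 672.38460651 -378.1933975   200.        ] [833.75133863 368.07235297 200.        ]
300 [ 644.20779392 -341.83473159  300.        ] [793.45689547 348.39113656 300.        ]
400 [ 616.03098134 -305.47606567  400.        ] [753.16245231 328.70992015 400.        ]
500 [ 587.85416876 -269.11739976  500.        ] [712.86800915 309.02870375 500.        ]
600 [ 559.67735618 -232.75873385  600.        ] [672.57356598 289.34748734 600.        ]
[-589.69828691 -671.89559775  238.06592098] 164.3690058747597
```

View pics/mon.png

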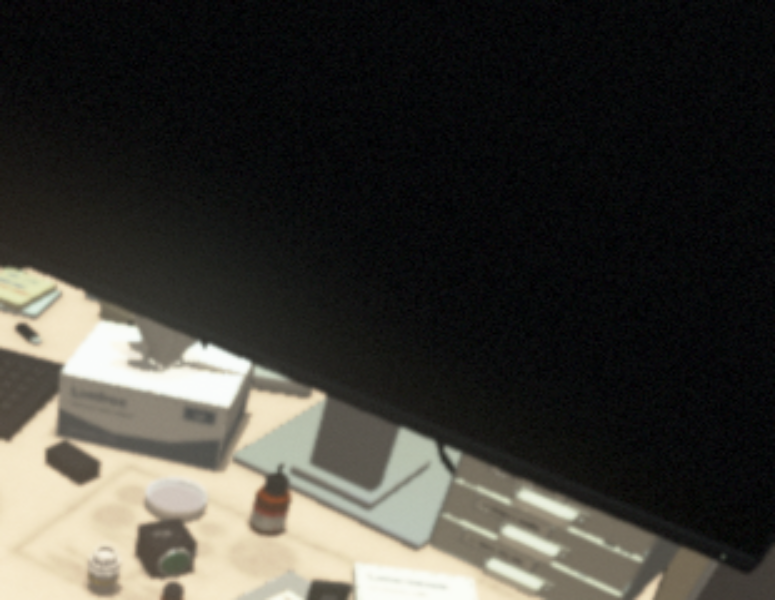

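Request:
play_rows([
  [100,-37,-42,0,3],
  [100,-74,-84,0,6],
  [100,-111,-126,0,9],
  [100,-148,-168,0,12],
  [100,-184,-210,0,15],
  [100,-221,-252,0,18],
  [100,-258,-294,0,21],
  [100,-295,-336,0,24],
  [100,-332,-378,0,27],
  [100,-369,-420,0,30],
  [100,-406,-462,0,33],
  [100,-443,-504,0,36],
  [100,-480,-546,0,39],
  [100,-516,-588,0,42],
  [100,-553,-630,0,44],
  [100,-590,-672,20,44],
  [100,-590,-672,40,44],
  [100,-590,-672,40,44],
], squeeze=40)

```text
clock: 2.35
eef_pos: [566.7, -155.3, 196.1]
tool_rot: [-3.138, -0.005, 2.1]
wrist_force: [-0.5, -0.2, -0.0]
gripper_width: 0.608
```

```bash
python3 - <<'E'
from h import *
o=telemetry.get_obs();print({k:np.round(o[k],3) for k in('clock','joint_positions','eef_pos','tool_rot','gripper_width')})
grab('scene','s1');d=grab('top','t1')
f=load('s1')['frame'][180:320,380:560];cv2.imwrite('pics/s1c.png',cv2.resize(f,(720,560),interpolation=cv2.INTER_CUBIC)[:,:,::-1])
E
```

```text
{'clock': np.float64(2.35), 'joint_positions': array([-3.100e-01,  1.350e-01,  1.839e+00,  1.000e-03,  1.174e+00,
       -8.400e-01]), 'eef_pos': array([ 566.666, -155.273,  196.057]), 'tool_rot': array([-3.138, -0.005,  2.1  ]), 'gripper_width': np.float64(0.608)}
```

View pics/s1c.png

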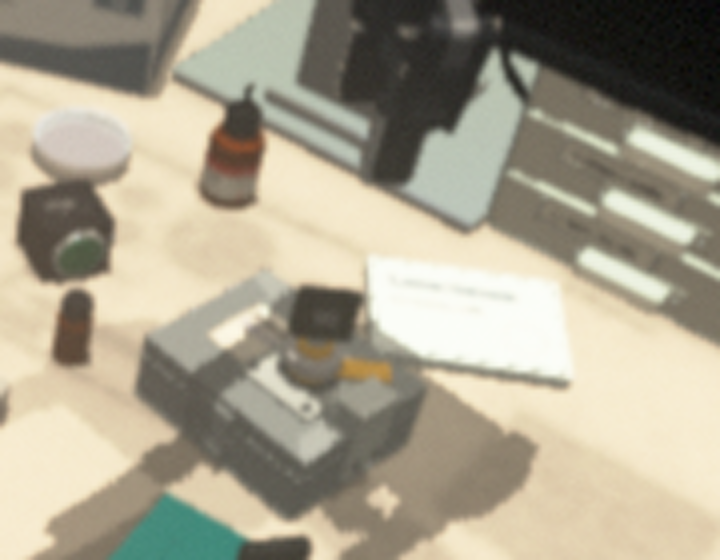

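View pics/t1.png

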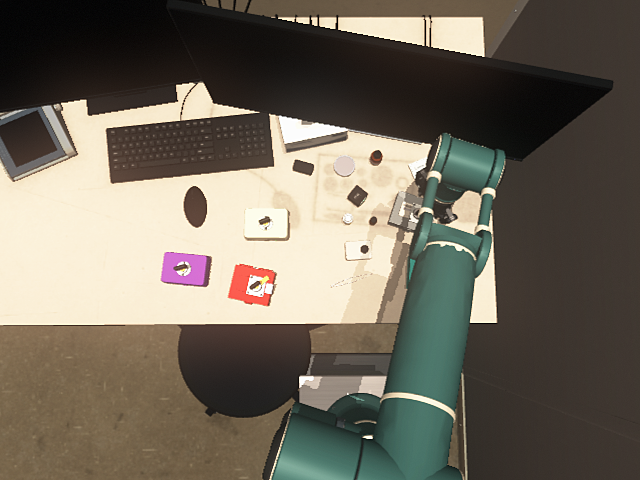

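Bow stands untouched between the fingers' line; the key and gripper yaw agree. Descending and closing.

Request:
play_rows([
  [100,-2,1,30,0],
  [100,-2,1,60,0],
  [100,-2,1,90,0],
  [100,-2,1,105,0],
  [100,-2,1,116,0],
  [100,-2,1,116,0],
  [100,-2,1,116,0],
])

```text
clock: 3.32
eef_pos: [571.8, -157.5, 84.5]
tool_rot: [3.14, 0.002, 2.101]
wrist_force: [0.2, 0.6, -0.7]
gripper_width: 0.606
```

```bash
python3 - <<'E'
from h import *
grab('scene','s2')
f=load('s2')['frame'][200:320,400:560];cv2.imwrite('pics/s2c.png',cv2.resize(f,(800,600),interpolation=cv2.INTER_CUBIC)[:,:,::-1])
E
```

```text
(no output)
```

View pics/s2c.png

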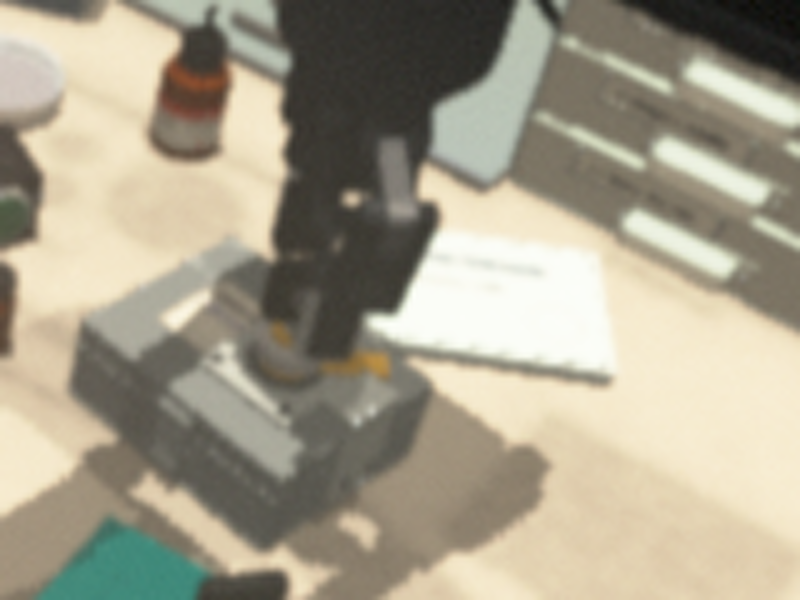

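```bash
python3 - <<'E'
from h import *
print(telemetry.get_obs()['eef_pos'],telemetry.get_obs()['joint_vel']);imaging.grab_frame('top');print(telemetry.get_obs()['eef_pos'])
E
```

```text
[ 571.83504294 -157.5774837    84.56864199] [-2.06232633e-03 -1.46905588e-04  2.28206320e-03 -6.65799128e-04
 -2.49937608e-05 -6.20225665e-04]
[ 571.75243659 -157.60267347   84.50639725]
```

Request:
play_rows([
  [100,2.5,-2.5,4,0],
  [100,2.5,-2.5,4,0],
  [150,2.5,-2.5,4,0],
  [200,2.5,-2.5,4,0],
  [240,2.5,-2.5,4,0],
  [255,2.5,-2.5,4,0],
  [255,2.5,-2.5,4,0],
  [255,2.5,-2.5,4,0],
  [255,2.5,-2.5,4,0],
], squeeze=40)

```text
clock: 4.55
eef_pos: [569.7, -155.0, 79.7]
tool_rot: [3.137, 0.0, 2.099]
wrist_force: [6.3, 5.9, -2.1]
gripper_width: 0.097
```

```bash
python3 - <<'E'
from h import *
grab('scene','s3');o=telemetry.get_obs();print(o['wrist_force'],o['torque'],o['eef_pos'],o['gripper_width'],o['joint_positions'])
f=load('s3')['frame'][200:320,400:560];cv2.imwrite('pics/s3c.png',cv2.resize(f,(800,600),interpolation=cv2.INTER_CUBIC)[:,:,::-1])
E
```

```text
[ 6.25959858  6.45968387 -1.97182472] [ 0.73930502 -0.82665037 -0.31667346] [ 569.70767243 -154.97893261   79.68693721] 0.09777133401479525 [-0.30975493  0.25127978  1.93564466  0.00418808  0.95098987 -0.84060104]
```

View pics/s3c.png

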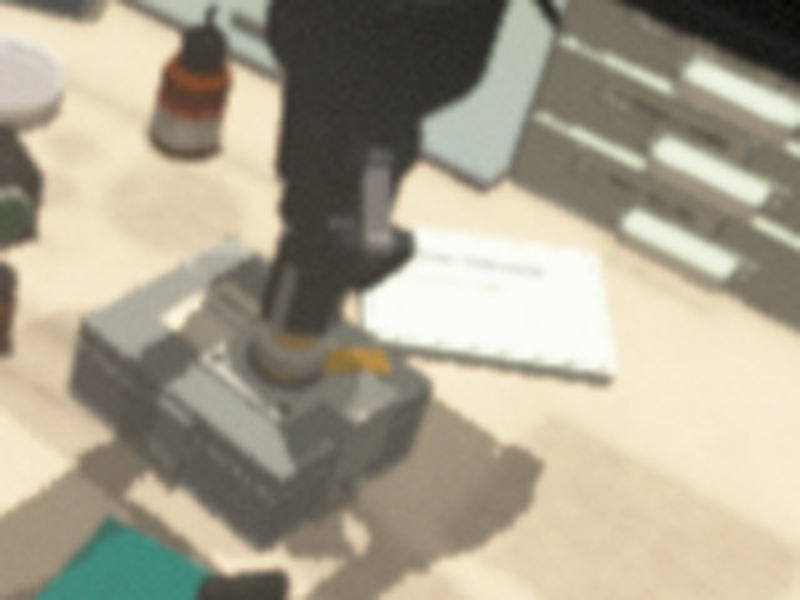

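Request:
play_rows([
  [255,0,0,0,8],
  [255,0,0,0,16],
  [255,0,0,0,24],
  [255,0,0,0,32],
  [255,0,0,0,40],
  [255,0,0,0,40],
])

```text
clock: 5.35
eef_pos: [570.6, -154.7, 79.7]
tool_rot: [3.136, -0.003, 1.401]
wrist_force: [9.3, 6.9, -4.2]
gripper_width: 0.103
```

```bash
python3 - <<'E'
from h import *
grab('scene','s4');o=telemetry.get_obs();print(o['wrist_force'],o['torque'],o['eef_pos'],o['tool_rot'],o['joint_positions'])
f=load('s4')['frame'][200:320,400:560];cv2.imwrite('pics/s4c.png',cv2.resize(f,(800,600),interpolation=cv2.INTER_CUBIC)[:,:,::-1])
E
```

```text
[ 9.6482501  5.886822  -4.7491777] [ 1.02428419 -1.29040487 -0.08349519] [ 570.66061246 -154.69058621   79.67508794] [ 3.13568662 -0.00325254  1.40168534] [-0.309164    0.25173113  1.9351018   0.00497522  0.94937138 -0.14292905]
```

View pics/s4c.png

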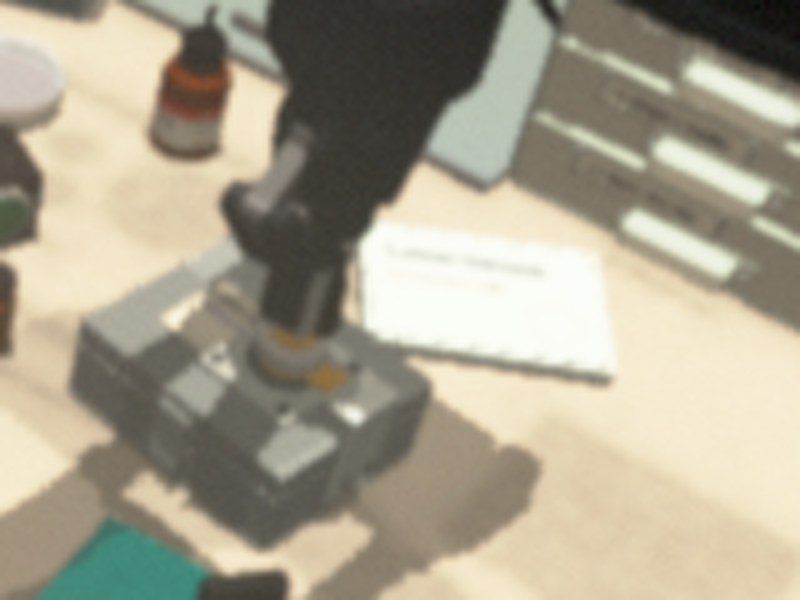

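Request:
play_rows([
  [255,0,0,0,8],
  [255,0,0,0,16],
  [255,0,0,0,24],
  [255,0,0,0,32],
  [255,0,0,0,40],
  [255,0,0,0,41],
  [255,0,0,0,41],
])

```text
clock: 6.28
eef_pos: [571.6, -155.2, 79.7]
tool_rot: [3.137, -0.007, 0.686]
wrist_force: [12.0, 5.7, -7.9]
gripper_width: 0.099
```

```bash
python3 - <<'E'
from h import *
grab('scene','s5');o=telemetry.get_obs();print(o['wrist_force'],o['torque'],o['eef_pos'],o['tool_rot'],o['joint_positions'])
f=load('s5')['frame'][200:320,400:560];cv2.imwrite('pics/s5c.png',cv2.resize(f,(800,600),interpolation=cv2.INTER_CUBIC)[:,:,::-1])
E
```

```text
[12.1082384   5.24763303 -7.12795642] [ 0.87602201 -1.6942396  -0.01144898] [ 571.60172272 -155.15432987   79.71641695] [ 3.13730958 -0.00744951  0.6861553 ] [-0.30935483  0.25214268  1.93449725  0.0048285   0.94731145  0.57249792]
```

View pics/s5c.png

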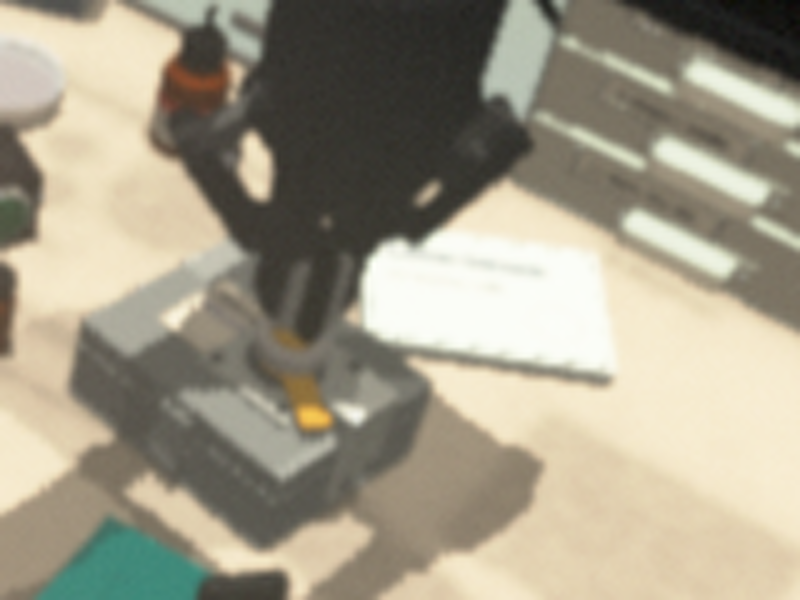

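```bash
python3 - <<'E'
from h import *
s=load('s5');f=s['frame']
def tip(fn):
    s=load(fn);h=cv2.cvtColor(s['frame'],cv2.COLOR_RGB2HSV)
    m=((h[...,0]>12)&(h[...,0]<30)&(h[...,1]>140)&(h[...,2]>110)).astype(np.uint8);m[:265]=0;m[295:]=0;m[:,:445]=0;m[:,485:]=0
    yx=np.argwhere(m)
    P=np.array([onz(s,x,y,60)[:2] for y,x in yx]);d=P-[568.5,-156.0];r=np.hypot(*d.T);k=(r>16)&(r<45)
    c=d[k].mean(0);print(fn,k.sum(),np.round(r.max(),1),c,np.degrees(np.arctan2(c[1],c[0])))
for n in('scene0','s3','s4','s5'):tip(n)
E
```

```text
scene0 27 34.6 [  5.52975187 -23.37606893] -76.6909858569515
s3 25 34.2 [  8.28448639 -24.67593456] -71.44148037860828
s4 3 20.6 [ -7.9316465  -17.93872446] -113.8527234976374
s5 40 42.9 [-27.52725554 -18.56531165] -146.00294228850993
```

Request:
play_rows([
  [255,0,0,0,2],
  [255,0,0,0,4],
  [255,0,0,0,4],
])

```text
clock: 6.7
eef_pos: [571.6, -155.2, 79.7]
tool_rot: [3.138, -0.007, 0.618]
wrist_force: [12.9, 5.2, -8.1]
gripper_width: 0.097
```

```bash
python3 - <<'E'
from h import *
o=telemetry.get_obs();print(o['wrist_force'],o['torque'],o['eef_pos'],o['tool_rot'],o['joint_positions'],o['joint_efforts'])
E
```

```text
[12.89656619  5.16458679 -8.05003898] [ 0.87889655 -1.71582206  0.46617677] [ 571.64956721 -155.18885987   79.70788534] [ 3.13752933 -0.00749957  0.61752823] [-0.30917742  0.25219508  1.93444844  0.00438171  0.94720115  0.64156096] [ -5.16789749 -48.54644537 -28.45853627  -2.0788566    3.10485296
   0.50296661]
```

Request:
play_rows([
  [255,0,0,0,-8],
  [255,0,0,0,-16],
  [255,0,0,0,-24],
  [255,0,0,0,-31],
  [255,0,0,0,-36],
  [255,0,0,0,-36],
  [255,0,0,0,-36],
  [255,0,0,0,-36],
])

```text
clock: 7.7
eef_pos: [570.9, -154.7, 79.7]
tool_rot: [3.136, -0.004, 1.245]
wrist_force: [10.1, 6.5, -5.1]
gripper_width: 0.097
```

```bash
python3 - <<'E'
from h import *
grab('scene','s6');o=telemetry.get_obs();print(o['wrist_force'],o['torque'],o['eef_pos'],o['tool_rot'])
f=load('s6')['frame'][200:320,400:560];cv2.imwrite('pics/s6c.png',cv2.resize(f,(800,600),interpolation=cv2.INTER_CUBIC)[:,:,::-1])
E
```

```text
[10.25317335  7.04071089 -5.04763297] [ 1.02688002 -1.38326019  0.04765086] [ 570.85175767 -154.73601929   79.66212667] [ 3.1358309  -0.00415912  1.24500227]
```

View pics/s6c.png

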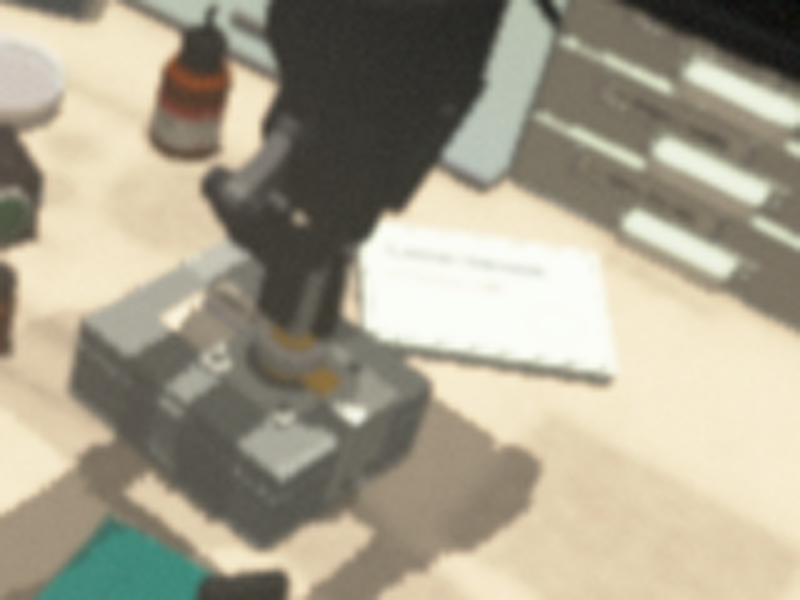

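The tongue has gone under the keeper (tongue visible only at crop (320,380), next to the lip). Releasing and retreating straight up.

Request:
play_rows([
  [200,0,0,0,0],
  [120,0,0,0,0],
  [60,0,0,0,0],
  [60,0,0,0,0],
  [60,0,0,0,0],
  [60,0,0,-15,0],
  [60,0,0,-40,0],
  [60,0,0,-80,0],
  [60,0,0,-120,0],
  [60,0,0,-150,0],
  [60,0,0,-150,0],
  [60,0,0,-150,0],
])

```text
clock: 9.25
eef_pos: [567.1, -156.3, 229.1]
tool_rot: [-3.141, 0.0, 1.246]
wrist_force: [0.8, 1.2, -1.3]
gripper_width: 0.765
```

```bash
python3 - <<'E'
from h import *
grab('scene','s7');grab('top','t7');o=telemetry.get_obs();print(o['clock'],o['wrist_force'],o['torque'],o['eef_pos'],o['tool_rot'],o['gripper_width'])
f=load('s7')['frame'][200:320,400:560];cv2.imwrite('pics/s7c.png',cv2.resize(f,(800,600),interpolation=cv2.INTER_CUBIC)[:,:,::-1])
E
```

```text
9.35 [-0.66027195 -0.24546746 -0.29220721] [0.0403085  0.01231977 0.03781461] [ 566.40429573 -156.07128784  227.66225325] [-3.13875009e+00  4.02637747e-05  1.24565764e+00] 0.7667595684686784
```

View pics/s7c.png

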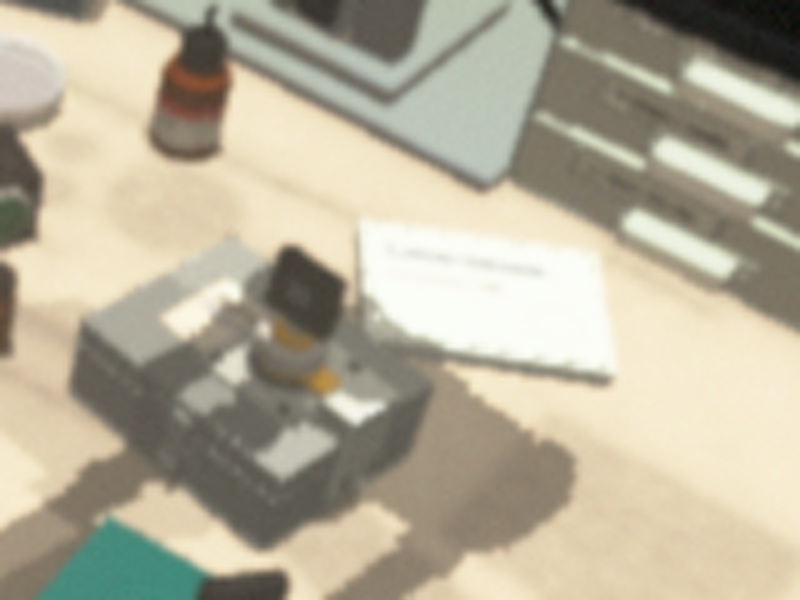

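View pics/t7.png

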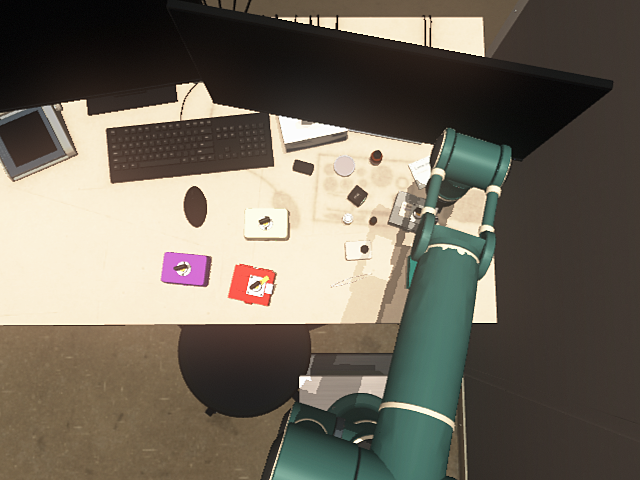

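```bash
python3 - <<'E'
from h import *
s=load('s7');A=onz(s,400+285/5,200+247/5,100);B=onz(s,400+345/5,200+288/5,100);d=B-A;print(A,B,np.hypot(*d[:2]),np.degrees(np.arctan2(d[1],d[0])))
print(job_done())
E
```

```text
[ 573.75395345 -144.03094411  100.        ] [ 565.28106778 -170.80266607  100.        ] 28.080507264477827 -107.56187063072875
the job is handed in; nothing more can be done
None
```

I locked the grey slide box and handed the job in at about 9.4 s; no verdict came back.

- **Turning:** I gripped the grey box's key and turned it clockwise until the wrist torque jumped to about 0.47 N m, which marks the stop. I then turned it back 36° to bring the key to about 0.85 rad, opened the fingers and rose 150 mm clear.
- **Key angle:** after release the bow points at -107.6°. The keeper direction, worked out from the box edges, is -108.3°, and the bow measures 28 mm long against the 30 mm given. The picture shows the tongue going in under the lip.
- **Contact:** after the retreat the wrist force was below 1 N, so the robot was touching nothing. The cream box's key was never approached and looks unchanged in the top picture.
- **Rough check:** tongue angles from a colour mask were off by as much as 17° because boss pixels got mixed in. I used the stop torque, tool yaw and bow edge for the key angle instead.

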